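Set a heat sink in the bonding jig and hold it flush

TASK

Set the heat sink level, square and centred on the sprung pad of the bonding jig, fins up, and let go of it. Then slide the spacer, tongue first, under the overhanging side where the gap is high enough for it, fully home against the pad's housing, and let go of it. Finally press down on the heat sink until it lies flush on both the step block and the spacer and finish while still holding it pressed down; leave the flux tin, the black tape and the wick reel where they are.

Things in the scene. Friction and masses are not known exactly. Their poses are not given: they have to be found in the camera images.
- jig: Bonding jig, fixed to the bench: aluminium plate 90 (own x) x 130 (own y) mm, its top 12 mm above the bench. Origin at the bench under the plate's centre, z up. In the middle a dark pad housing, 54 (x) x 26 (y) mm, top 21 mm above the bench, and in it a sprung black rubber pad. On one y side of the housing stands a solid steel step block, on the other a pair of low rails; which side is which varies.
- pad_top (a point): Centre of the top face of the sprung pad, 48 (jig x) x 22 (jig y) mm: 32 mm above the bench when up. A heat sink centred on it overhangs about 20 mm to both y sides of the jig, its underside 20 mm above the plate on the rail side, 6 mm above the step block.
- pad (a joint): Pad travel in m: 0 up, grows as it is pressed down, 0.006 when the heat sink on it lies flush on step block and spacer, end stop 0.009. The spring carries the heat sink without sinking; about 3 N starts it moving, about 7.5 N holds it at 0.006.
- step_block: Solid steel step block fixed on the jig plate, 50 (x) x 18 (y) x 14 (z) mm, axes parallel to the jig's; its top is 26 mm above the bench. Origin at the centre of its underside, 22 mm from the jig's centre along jig y, on either side.
- guide: Pair of low steel rails fixed on the jig plate opposite the step block, axes parallel to the jig's; each 6 (x) x 18 (y) x 8 (z) mm, 46 mm apart clear along x. Origin midway between them on the plate's top, 22 mm from the jig's centre along jig y. The bare plate between them is the spacer's place.
- heat_sink: Finned aluminium heat sink, loose, 60 (x) x 64 (y) x 30 (z) mm, about 0.12 kg, solid enough to grip across its sides and to press on its top. Origin at the centre of its underside, fins up along z. It may sit on the pad either way round or a quarter turn round.
- spacer: Loose grey plastic spacer, L-shaped, about 0.09 kg: a flat foot 38 (x) x 52 (y) x 14 (z) mm with an upright grip tab 26 (x) x 12 (y) mm rising to 52 mm above its underside. Origin on the underside below the centre of the tab; the foot reaches from y = -20 to +32 mm, the tongue being its longer part in front of the tab (+y), tip at y = +32 mm. Starts standing on its foot.
- tongue_mid (a point): Point on the spacer's underside, on its centreline 23 mm in front of the tab's centre (+y), 9 mm behind the tip; over the origin of guide when the spacer is fully home, tip against the pad housing.
- flux_tin: Bystander: round tin with yellow lid, 51 mm diameter, 20 mm high; origin under its centre. Leave alone.
- tape_black: Bystander: roll of black tape, 60 mm diameter, 18 mm high; origin under its centre. Leave alone.
- wick_reel: Bystander: flat teal reel with a bit of braid, 43 x 82 x 11 mm; origin under its centre. Leave alone.
There are look-alikes about, which are no part of the job. What is shaped like the heat_sink but green or purple is not meant.

How it is judged:
On the way, in this order (a step that is already met when the one before it is completed fails the run):
1. the heat sink rests level and centred on the raised pad, let go, with the spacer not yet in (x of heat_sink in the frame of jig between -0.008 and 0.008 m and y of heat_sink in the frame of jig between -0.007 and 0.007 m and (angle between the x axis of heat_sink and the x axis of jig, either way round below 0.15 rad or angle between the x axis of heat_sink and the y axis of jig, either way round below 0.15 rad) and z of heat_sink in the frame of pad_top between -0.002 and 0.002 m and angle between heat_sink's own z axis and vertical below 0.05 rad and contact force between the fingers and heat_sink below 0.05 N and value of joint pad below 0.002 m and horizontal distance between tongue_mid and guide above 0.04 m), for 0.2 s.
2. the spacer is home in the high gap and let go, the heat sink still up on the pad (horizontal distance between tongue_mid and guide below 0.006 m and angle between the y axis of spacer and the y axis of jig, either way round below 0.12 rad and z of spacer in the frame of jig below 0.014 m and angle between spacer's own z axis and vertical below 0.06 rad and contact force between the fingers and spacer below 0.05 N and value of joint pad below 0.003 m), for 0.2 s.
At the end, for the whole second after the job is handed in: Spacer home between the rails (within 6 mm, 0.12 rad), flat, not held; heat sink centred on the jig (8 mm in x, 7 mm in y), square (0.15 rad), level (0.03 rad), underside 24.5 to 27 mm above the bench, pad in over 4.7 mm, and the fingers still pressing on it with over 2 N (x of heat_sink in the frame of jig between -0.008 and 0.008 m and y of heat_sink in the frame of jig between -0.007 and 0.007 m and (angle between the x axis of heat_sink and the x axis of jig, either way round below 0.15 rad or angle between the x axis of heat_sink and the y axis of jig, either way round below 0.15 rad) and horizontal distance between tongue_mid and guide below 0.006 m and angle between the y axis of spacer and the y axis of jig, either way round below 0.12 rad and z of spacer in the frame of jig below 0.014 m and angle between spacer's own z axis and vertical below 0.06 rad and z of heat_sink in the frame of jig between 0.0245 and 0.027 m and angle between heat_sink's own z axis and vertical below 0.03 rad and value of joint pad above 0.0047 m and contact force between the fingers and heat_sink above 2 N and contact force between the fingers and spacer below 0.05 N and linear speed of heat_sink below 0.01 m/s); the arm keeps its last pose, push and grip.
It fails at once if the flux tin is shoved more than 30 mm (distance of flux_tin from where it was at the start of the episode above 0.03 m).
It fails at once if the tape black is shoved more than 30 mm (distance of tape_black from where it was at the start of the episode above 0.03 m).
It fails at once if the wick reel is shoved more than 30 mm (distance of wick_reel from where it was at the start of the episode above 0.03 m).
It also fails if it takes over 70 s, if anything falls off the work surface, if the arm or the gripper's body presses on something with over 40 N, if the wrist force passes 120 N, or if a joint passes its speed limit or range.

ROBOT

A 6-joint arm with a two-finger parallel gripper is mounted at the origin on a cart in front of the work surface, level with it; the furniture and walls round the work are solid. World frame = base frame: x ahead of the robot, y to its left, z up, the work surface at z = 0. Lengths are in m, angles in rad, forces in N, time in s.
With the tool pointing down it reaches from about 0.2 to 0.875 m from the base axis. Payload 3.4 kg.
Tool frame: the origin (TCP) lies at the very end of the fingers, on their centre line; the grasp point (between the pads) lies 19 mm behind it; z points along the fingers, y is the line along which they close (so a half turn about z gives the same grasp; the last joint's range is limited). The gripper opens to 94 mm and grips with 3 to 60 N. Pads are 16 mm wide; open, the fingers measure 119 mm over their backs; the gripper's body (75 mm by 177 mm) begins 78 mm behind the grasp point.
Start: joints at [1.069, 0.276, 1.505, -0, 1.361, -0.121], TCP at [0.214, 0.534, 0.178] pointing down, gripper open.
Joint ranges: [-2.89, 2.89], [-0.75, 2.08], [0.22, 2.7], [-1.18, 4.32], [0.11, 2.71], [-2.7, 2.7]. Speed limits (rad/s): [2.57, 2.57, 3.14, 3.14, 3.14, 3.14].

INTERFACE

Orientations are given as a rotation vector (axis times angle).
In Python, from cell import env, camera, camera_params, finder gives the robot as it stands.
- The arm moves only by the tool drive_tool, never from a script. Its argument "motion" is text: rows parted by semicolons, each of 4 numbers parted by spaces: the shift along the world's x, y, z in mm, then the turn about the world's z in rad. In form: x y z spin; .... A call has 1 to 10 rows; each row shifts and turns the commanded pose from where the row before left it; what a row does not reach is not made up. A row lasts 1/10 s, in which the tool goes at most 50 mm and 8.59 degrees, less where a joint would pass 70% of its speed; a pose out of reach is approached as far as the arm can. A call with a gripper value outside its range is refused whole. "jaw" is the finger opening in mm, from 0 to 94, set as the call begins (left out, the last holds). The fingers move at their own pace and stop on an object; "squeeze" is the grip in N (left out, the last holds). Time passes only in rows, so rows that do not move let the fingers close. It gives the time, the measured TCP pose, the force, the opening and the grip force at its end, in the units of the state.
- env.get_obs(): the state, without advancing time (a new reading comes with each control period).
- camera(name): name is "side" or "top" or "wrist"; returns the picture (480x640x3 uint8, red, green, blue); there is no depth.
- camera_params(name): a dict with "mtx" (3x3 intrinsics, pixels), "eye" and "rotation" of the camera in the world. Camera axes: x right, y up, looking along -z (the intrinsics and any distortion apply to the point x, -y, -z); pixel columns grow to the right and rows downward; lengths in m; the calibration is good to about 2 mm. A picture is of the moment at which its call begins: read the wrist's pose just before it. camera_params takes no time and is no camera call; for the wrist camera it gives the pose at the moment of the call.
- env.hand_in(): hands the job in; it is judged then, once.
Trained networks look in the newest picture that a camera, given by its name, has taken for a name from the list of things; names that differ only in an ending like _2 or _b are one class to them, and where a whole thing is asked for, a point or a joint stands for the part that bears it (a point fixed in the world has none). Each returns a list of dicts, best first, with "conf" (0 to 1); they miss things now and then, are a little off and sometimes report something else, mostly with a low value. They report only what shows in the picture. A call takes as long as a camera call. They do not tell look-alikes from the thing itself.
- finder.look_for(camera, name): "location" ([x, y, z] in m, in world coordinates, good to about 4 mm: the middle of the surface that is visible of it).
- finder.mark_of(camera, name): "location" ([x, y, z] in m, in world coordinates, good to about 4 mm: a listed point, or the origin of a listed thing).
The state is a dict: "clock": time; "qpos": joint angles; "joint_velocities": joint speeds; "joint_efforts": joint torques, N m; "ee_pos": TCP position; "tool_rot": TCP orientation; "force": force on the tool from outside, world axes, zero at the start; "moment": the same for the moment, N m; "width": opening from 0.0 (shut) to 1.0 (fully open); "grasp_force": force on a finger pad.
Only numpy, scipy, OpenCV 4.12 (cv2) and the standard library are available. Lean on these libraries where they do the work, as an engineer would, in place of code of your own. Each camera call takes 0.05 s, during which the arm holds its last target. There are 200 camera calls.

## Working session

There is one attempt and no reset: what is moved stays moved. The work goes in short steps, Python scripts to look and compute and a tool call to move; the robot and the scene stay as the last step left them, time stands still between calls to the robot, and variables do not carry over. Pictures are saved under pics/ and viewed, at most 10 in all, crops included, and the job is handed in when it is done.

Besides the shell and the picture viewer there is one more tool, called after "Emit:" in YAML: its name, and indented under it one key for each argument. drive_tool: Moves the arm, as the interface text tells. Its arguments: {"type":"object","properties":{"motion":{"type":"string"},"jaw":{"type":"number"},"squeeze":{"type":"number"}},"required":["motion"]}

```bash
mkdir -p pics; cat > h.py <<'E'
from cell import env, camera, camera_params, finder
import numpy as np, cv2
def save(n,f):
    im=camera(n); cv2.imwrite('pics/'+f,im[:,:,::-1]); return im
def proj(n,P):
    c=camera_params(n); p=np.array(c['rotation']).T@(np.array(P)-c['eye']); q=np.array(c['mtx'])@[p[0],-p[1],-p[2]]; return q[:2]/q[2]
def ray(n,uv,z):
    c=camera_params(n); d=np.linalg.inv(c['mtx'])@[uv[0],uv[1],1]; d=np.array(c['rotation'])@[d[0],-d[1],-d[2]]
    e=np.array(c['eye']); return e+d*(z-e[2])/d[2]
E
python3 - <<'E'
from h import *
np.set_printoptions(precision=4,suppress=True)
for n in ['top','side']:
    im=save(n,n+'1.png'); print(n,camera_params(n)['eye'])
    for k in ['jig','pad_top','step_block','guide','heat_sink','spacer','tongue_mid','flux_tin','tape_black','wick_reel']:
        for d in finder.mark_of(n,k)[:3]: print(k,np.round(d['location'],4),round(d['conf'],2),proj(n,d['location']).round())
print(env.get_obs())
E
```

```text
top [0.3387 0.0487 0.9033]Traceback (most recent call last):
  File "<stdin>", line 6, in <module>
  File "h.py", line 6, in proj
    c=camera_params(n); p=np.array(c['rotation']).T@(np.array(P)-c['eye']); q=np.array(c['mtx'])@[p[0],-p[1],-p[2]]; return q[:2]/q[2]
                                                                                                  ~^^^
IndexError: invalid index to scalar variable.
```

View pics/top1.png

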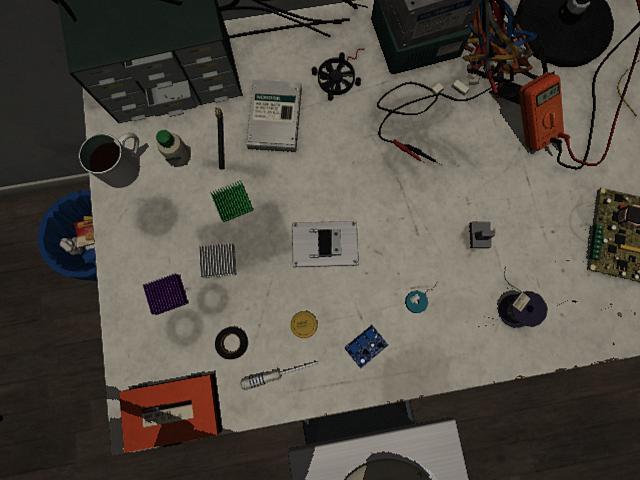

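The top view shows three finned shapes: grey (217,260), green (232,201) and purple (165,294). The plain aluminium grey one fits. The jig is at (325,243), the spacer at (482,235), the tin at (304,324), the tape at (231,343) and the reel at about (417,300).

```bash
python3 - <<'E'
from h import *
c=camera_params('top'); print(c)
E
sed -i 's/^import numpy.*/import numpy as np, cv2\nfrom scipy.spatial.transform import Rotation as Ro\ndef RM(r):\n    r=np.array(r,float); return r if r.shape==(3,3) else (Ro.from_rotvec(r) if r.size==3 else Ro.from_quat(r)).as_matrix()/; s/np.array(c\[.rotation.\])/RM(c["rotation"])/' h.py
python3 - <<'E'
from h import *
np.set_printoptions(precision=4,suppress=True)
for n in ['top','side']:
    im=save(n,n+'1.png')
    for k in ['jig','pad_top','step_block','guide','heat_sink','spacer','tongue_mid','flux_tin','tape_black','wick_reel']:
        for d in finder.mark_of(n,k)[:3]: print(n,k,np.round(d['location'],4),round(d['conf'],2),proj(n,d['location']).round() )
print(env.get_obs())
im=cv2.imread('pics/top1.png')
cv2.imwrite('pics/crop1.png',cv2.resize(im[170:370,130:500],None,fx=2.1,fy=2.1,interpolation=cv2.INTER_CUBIC))
E
```

```text
{'mtx': array([[457.59761449,   0.        , 330.31975561],
       [  0.        , 457.59761449, 244.76938597],
       [  0.        ,   0.        ,   1.        ]]), 'eye': array([0.33873082, 0.0487124 , 0.9032674 ]), 'rotation': array([ 0.14271318, -0.17925644, -1.74098176])}
top jig [ 0.5195  0.0191 -0.0003] 0.83 [327. 245.]
top pad_top [0.5203 0.0269 0.0307] 0.55 [323. 242.]
top step_block [0.5154 0.0019 0.0134] 0.6 [336. 244.]
top guide [0.5265 0.0461 0.0129] 0.49 [313. 243.]
top heat_sink [ 0.6394  0.1945 -0.0035] 0.74 [233. 204.]
top heat_sink [0.5251 0.2389 0.001 ] 0.64 [218. 261.]
top heat_sink [ 0.4779  0.3383 -0.0011] 0.57 [171. 294.]
top spacer [ 0.4788 -0.2856 -0.0033] 0.68 [478. 239.]
top tongue_mid [ 0.5044 -0.2871 -0.001 ] 0.6 [476. 227.]
top flux_tin [ 0.3674  0.0887 -0.0009] 0.89 [305. 327.]
top tape_black [ 0.3657  0.2327 -0.0003] 0.7 [232. 341.]
top wick_reel [ 0.3836 -0.1496 -0.0006] 0.96 [423. 297.]
side jig [0.5199 0.025  0.0033] 0.58 [328. 266.]
side pad_top [0.5191 0.0208 0.0326] 0.58 [328. 253.]
side step_block [ 0.5156 -0.0009  0.0176] 0.5 [329. 265.]
side heat
[... 226 characters left out ...]
 [ 0.4999 -0.2878  0.0047] 0.68 [370. 364.]
side flux_tin [ 0.3728  0.0899 -0.0034] 0.73 [251. 262.]
side tape_black [0.3632 0.2307 0.0018] 0.64 [242. 236.]
side wick_reel [ 0.3808 -0.1537  0.001 ] 0.97 [269. 323.]
{'clock': 1.2, 'qpos': array([ 1.069 ,  0.2759,  1.5049,  0.    ,  1.3607, -0.121 ]), 'joint_velocities': array([ 0.0008,  0.0007,  0.001 ,  0.0009, -0.0011,  0.0016]), 'joint_efforts': array([ -0.0009, -40.4471, -23.7498,   0.0703,   0.025 ,  -0.    ]), 'ee_pos': array([0.2137, 0.5338, 0.1777]), 'tool_rot': array([-0.5947, -3.0848, -0.0001]), 'force': array([ 0.8312, -0.2503, -0.7964]), 'moment': array([-0.0793, -0.026 , -0.007 ]), 'grasp_force': 0.0, 'width': 1.0001142749122027}
```

View pics/crop1.png

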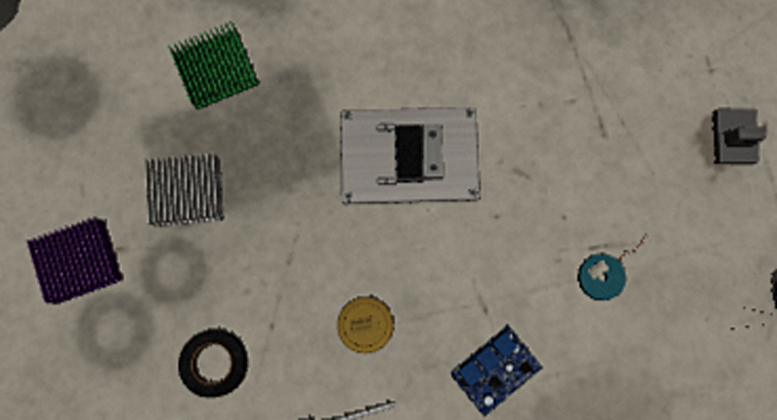

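View pics/side1.png

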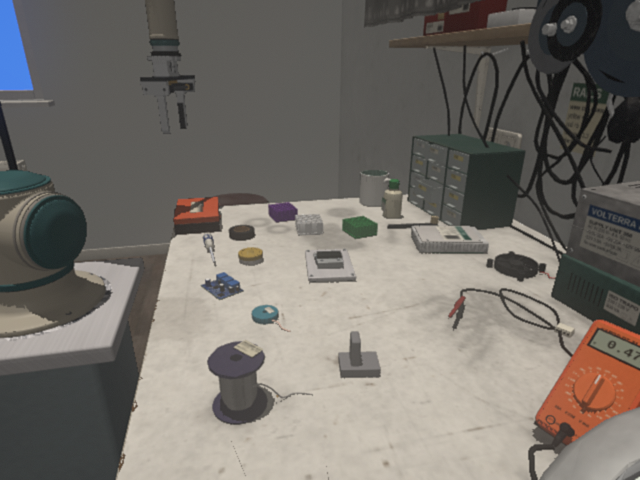

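The crop confirms the plain grey heat sink at crop (184,190), next to the green (213,65) and purple (75,260) ones. The jig has its rails on the left (+y) and its step block on the right. The side view shows the spacer tab upright at (355,350), and the grey heat sink at (310,225).

```bash
python3 - <<'E'
from h import *
f=lambda u,v,z: ray('top',(130+u/2.1,170+v/2.1),z)[:2].round(4)
print('jig',[f(*p,.012) for p in [(341,109),(478,107),(481,203),(342,204)]])
print('hs',[f(*p,.03) for p in [(147,158),(219,154),(223,219),(148,226)]])
print('sp foot',[f(*p,.014) for p in [(713,109),(758,108),(760,163),(715,162)]])
c=camera_params('wrist');print(c['eye'],RM(c['rotation']).round(3).tolist(),c['mtx'].tolist())
E
```

```text
jig [array([0.5762, 0.0791]), array([ 0.5553, -0.0503]), array([ 0.4636, -0.0356]), array([0.4855, 0.0928])]
hs [array([0.5567, 0.2627]), array([0.5488, 0.1967]), array([0.4879, 0.2013]), array([0.4936, 0.2695])]
sp foot [array([ 0.5135, -0.2709]), array([ 0.5069, -0.3135]), array([ 0.4545, -0.3022]), array([ 0.4629, -0.2605])]
[0.14331419 0.56234453 0.3860393 ] [[0.372, -0.896, -0.243], [0.928, 0.359, 0.099], [-0.001, -0.262, 0.965]] [[352.88339135857683, 0.0, 314.98405867445507], [0.0, 352.88339135857683, 241.8659289306678], [0.0, 0.0, 1.0]]
```

Emit:
drive_tool:
  motion: "31 -30 -3 0.028;31 -30 -3 0.028;31 -30 -3 0.028;31 -30 -3 0.028;31 -30 -3 0.028;31 -30 -3 0.028;31 -30 -3 0.028;31 -30 -3 0.028;31 -30 -3 0.028;31 -28 -1 0.028"
  jaw: 90

```text
clock: 2.2
ee_pos: [0.5247, 0.2342, 0.1495]
tool_rot: [-0.157, -3.137, -0.0]
force: [0.6, 0.7, 0.4]
width: 0.958
grasp_force: 0.0
```

```bash
python3 - <<'E'
from h import *
o=env.get_obs(); print(o['ee_pos'],RM(o['tool_rot'])[:,1],o['qpos'])
save('wrist','w1.png')
for k in ['heat_sink','jig','pad_top','guide','step_block']:
    for d in finder.mark_of('wrist',k)[:3]: print(k,np.round(d['location'],4),round(d['conf'],2),proj('wrist',d['location']).round())
c=camera_params('wrist'); np.savez('w1.npz',**{k:np.array(v) for k,v in c.items()})
E
```

```text
[0.52468503 0.23424925 0.14950916] [9.99055066e-02 9.94996928e-01 6.31876232e-05] [ 2.98717686e-01  2.92292803e-01  1.55265172e+00  1.57253916e-04
  1.29684469e+00 -1.17204875e+00]
heat_sink [ 0.5259  0.2331 -0.0031] 0.98 [316. 219.]
heat_sink [ 0.6398  0.1959 -0.0008] 0.92 [294. 322.]
heat_sink [ 0.4798  0.344  -0.0017] 0.87 [422. 163.]
jig [ 0.52    0.0239 -0.0015] 0.58 [116. 237.]
pad_top [0.5238 0.0211 0.0296] 0.88 [ 96. 251.]
pad_top [0.3654 0.2335 0.0038] 0.32 [295.  53.]
guide [0.3651 0.2305 0.0021] 0.33 [291.  55.]
step_block [ 0.516  -0.0035  0.0127] 0.66 [ 79. 242.]
```

View pics/w1.png

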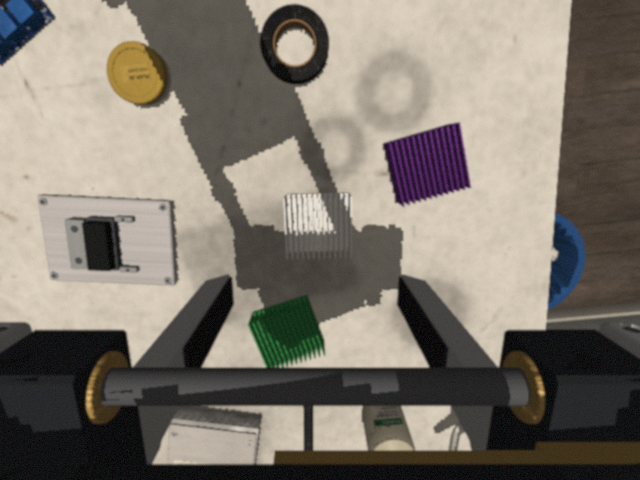

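The wrist view shows the grey heat sink at (317,225), square to the gripper. The jig is at left around (107,240), with rails on the +y side.

```bash
python3 - <<'E'
from h import *
g=lambda p,z:ray('wrist',p,z)[:2].round(4)
print('hs',[g(p,.03) for p in [(284,194),(350,193),(352,258),(286,260)]])
print('jig',[g(p,.012) for p in [(39,195),(173,200),(177,285),(41,279)]])
E
```

```text
hs [array([0.4871, 0.2111]), array([0.4923, 0.2721]), array([0.5557, 0.2693]), array([0.5512, 0.205 ])]
jig [array([ 0.466, -0.03 ]), array([0.4841, 0.0998]), array([0.5728, 0.0855]), array([ 0.5518, -0.0547])]
```

Emit:
drive_tool:
  motion: "0 3 -30 0.02;0 0 -40 0;0 0 -40 0;0 0 -26 0;0 0 -7 0;0 0 0 0"
  jaw: 90

```text
clock: 3.1
ee_pos: [0.5224, 0.2396, 0.0062]
tool_rot: [-0.124, -3.137, 0.001]
force: [-0.3, 0.1, 0.9]
width: 0.958
grasp_force: 0.0
```

Emit:
drive_tool:
  motion: "0 0 0 0;0 0 0 0;0 0 0 0;0 0 0 0;0 0 0 0"
  jaw: 50
  squeeze: 15

```text
clock: 3.6
ee_pos: [0.5241, 0.2389, 0.0072]
tool_rot: [0.127, 3.138, 0.001]
force: [0.2, -0.3, -0.4]
width: 0.57
grasp_force: 0.0
```

```bash
python3 - <<'E'
from h import *
o=env.get_obs(); print(o['ee_pos'],o['width'],o['grasp_force'])
a=save('wrist','w2.png'); b=save('side','s2.png')
for n in ['side','wrist','top']:
    if n=='top': camera('top')
    for d in finder.mark_of(n,'heat_sink')[:3]: print(n,np.round(d['location'],4),round(d['conf'],2))
s=cv2.resize(b[170:270,250:390],(560,400)); cv2.imwrite('pics/c2.png',np.hstack([a[150:480,190:430],cv2.resize(s,(462,330))])[:,:,::-1])
E
```

```text
[0.52405734 0.23887167 0.00721035] 0.5700045814880017 0.0
side [ 5.244e-01  2.336e-01 -5.000e-04] 0.73
side [0.6429 0.1977 0.0016] 0.64
wrist [ 0.527   0.2299 -0.0022] 0.87
wrist [6.396e-01 1.955e-01 5.000e-04] 0.79
wrist [ 4.764e-01  3.444e-01 -1.000e-04] 0.67
top [0.5276 0.2404 0.0017] 0.88
top [ 0.6381  0.1921 -0.0022] 0.62
```

View pics/c2.png

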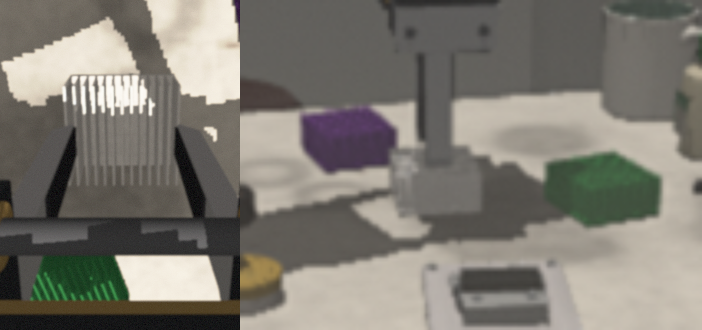

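The heat sink stands between the fingers at crop (120,130), and they look close to its sides. I'll let them settle.

Emit:
drive_tool:
  motion: "0 0 0 0;0 0 0 0;0 0 0 0"
  jaw: 45
  squeeze: 20

```text
clock: 4.2
ee_pos: [0.5237, 0.2389, 0.0066]
tool_rot: [-0.127, -3.139, -0.0]
force: [-0.7, -0.5, -0.2]
width: 0.485
grasp_force: 0.0
```

```bash
python3 - <<'E'
from h import *
o=env.get_obs(); print(o['ee_pos'],o['width'],o['grasp_force'],proj('wrist',o['ee_pos']))
a=save('wrist','w3.png'); b=save('side','s3.png'); t=camera('top')
T=proj('top',[.524,.237,.02]).astype(int)
t=cv2.resize(t[T[1]-45:T[1]+45,T[0]-45:T[0]+45],(400,400),interpolation=cv2.INTER_CUBIC)
cv2.imwrite('pics/c3.png',np.hstack([cv2.resize(a[200:480,190:470],(400,400)),cv2.resize(b[180:250,270:340],(400,400),interpolation=cv2.INTER_CUBIC)])[:,:,::-1])
E
```

```text
[0.52369341 0.2388509  0.00664339] 0.48478701578625566 0.0 [315.09112488 271.54887195]
```

View pics/c3.png

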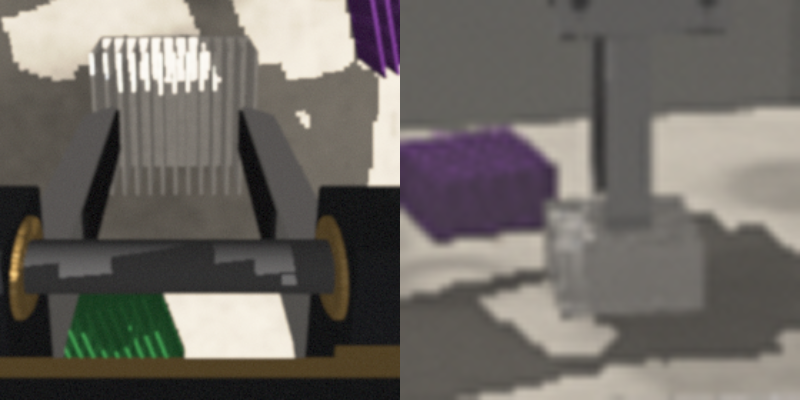

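The side view shows the finger sunk into the heat sink's outer fins, with no contact registered. I'll open, go lower and close again.

Emit:
drive_tool:
  motion: "0 0 0 0;0 0 0 0;0 0 0 0;0 -3 0 0;0 0 -4 0;0 0 0 0"
  jaw: 90

```text
clock: 4.95
ee_pos: [0.5233, 0.2356, 0.0021]
tool_rot: [-0.127, -3.138, 0.0]
force: [0.3, 0.9, -0.1]
width: 0.943
grasp_force: 0.0
```

Emit:
drive_tool:
  motion: "0 0 0 0;0 0 0 0;0 0 0 0;0 0 0 0;0 0 0 0;0 0 0 0"
  jaw: 40
  squeeze: 15

```text
clock: 5.55
ee_pos: [0.5237, 0.2359, 0.0027]
tool_rot: [-0.127, -3.139, -0.0]
force: [-0.3, 0.8, -1.0]
width: 0.48
grasp_force: 0.0
```

Emit:
drive_tool:
  motion: "0 0 0 0;0 0 0 0;0 0 0 0;0 0 0 0;0 0 0 0;0 0 0 0"
  jaw: 0

```text
clock: 6.15
ee_pos: [0.5237, 0.2358, 0.0027]
tool_rot: [-0.127, -3.139, -0.0]
force: [-0.3, -0.8, -0.3]
width: 0.009
grasp_force: 0.0
```

```bash
python3 - <<'E'
from h import *
o=env.get_obs(); print(o['ee_pos'],o['width'],o['grasp_force'])
a=save('wrist','w4.png'); b=save('side','s4.png'); t=camera('top')
for n in ['side','wrist','top']:
    for d in finder.mark_of(n,'heat_sink')[:3]: print(n,np.round(d['location'],4),round(d['conf'],2))
T=proj('top',[.524,.237,.02]).astype(int)
cv2.imwrite('pics/c4.png',np.hstack([cv2.resize(a[150:480,150:480],(400,400)),cv2.resize(b[180:250,270:340],(400,400),interpolation=cv2.INTER_CUBIC)])[:,:,::-1])
E
```

```text
[0.52373381 0.23582817 0.00269   ] 0.008506357137095598 0.0
side [ 4.723e-01  3.478e-01 -2.000e-04] 0.82
side [0.5244 0.2333 0.0013] 0.6
wrist [ 0.5223  0.2321 -0.0007] 0.91
wrist [ 0.4754  0.3447 -0.0014] 0.61
top [0.5238 0.2363 0.0011] 0.82
top [ 0.6392  0.191  -0.0016] 0.56
```

View pics/c4.png

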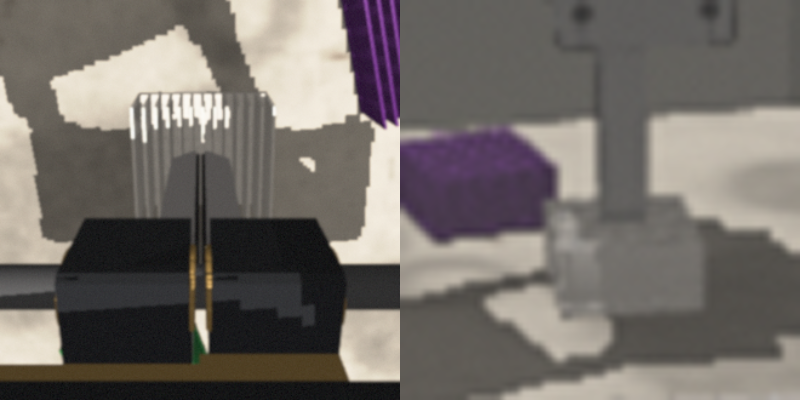

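The fingers closed completely inside the heat sink (crop (200,155)) and nothing resisted. It hasn't moved, so so far it behaves as if it weren't solid. I'll test that from above by lifting clear and touching its top gently with closed fingers.

Emit:
drive_tool:
  motion: "0 0 25 0;0 0 25 0;0 0 0 0;0 0 0 0"

```text
clock: 6.85
ee_pos: [0.5239, 0.2359, 0.0529]
tool_rot: [0.127, 3.138, 0.001]
force: [-0.8, -0.7, 0.6]
width: 0.002
grasp_force: 0.0
```

Emit:
drive_tool:
  motion: "0 0 -10 0;0 0 -8 0;0 0 -5 0;0 0 -3 0;0 0 0 0"

```text
clock: 7.35
ee_pos: [0.5231, 0.2356, 0.0256]
tool_rot: [-0.127, -3.137, 0.001]
force: [-0.5, 0.3, 0.6]
width: 0.005
grasp_force: 0.0
```

The tip is at 25.6 mm, below the 30 mm top, with no force. To tell whether it's the fingers or this object that lacks contact, I'll lightly touch the top of the green one, a harmless probe.

Emit:
drive_tool:
  motion: "0 0 35 0;39 -14 0 0;39 -14 0 0;38 -14 0 0;0 0 0 0;0 0 -15 0;0 0 -10 0;0 0 -5 0;0 0 -4 0;0 0 0 0"

```text
clock: 8.35
ee_pos: [0.639, 0.1941, 0.0273]
tool_rot: [-0.126, -3.138, 0.0]
force: [0.1, -0.4, 0.5]
width: 0.005
grasp_force: 0.0
```

Emit:
drive_tool:
  motion: "0 0 -4 0;0 0 -4 0;0 0 -4 0;0 0 0 0"

```text
clock: 8.75
ee_pos: [0.6392, 0.1937, 0.015]
tool_rot: [-0.127, -3.138, 0.0]
force: [0.4, -0.8, 0.2]
width: 0.007
grasp_force: 0.0
```

```bash
python3 - <<'E'
from h import *
o=env.get_obs(); print(o['ee_pos'],o['force'],o['clock'])
b=save('side','s5.png'); a=save('wrist','w5.png')
cv2.imwrite('pics/c5.png',np.hstack([cv2.resize(a[150:480,150:480],(400,400)),cv2.resize(b[180:280,280:380],(400,400),interpolation=cv2.INTER_CUBIC)])[:,:,::-1])
for d in finder.mark_of('side','heat_sink')[:3]: print(np.round(d['location'],4),round(d['conf'],2))
E
```

```text
[0.63919738 0.19372372 0.01501285] [ 0.43847039 -0.79472994  0.19486996] 8.75
[ 4.709e-01  3.475e-01 -1.000e-04] 0.96
[0.6417 0.1931 0.0038] 0.94
[0.5254 0.2351 0.0027] 0.73
```

View pics/c5.png

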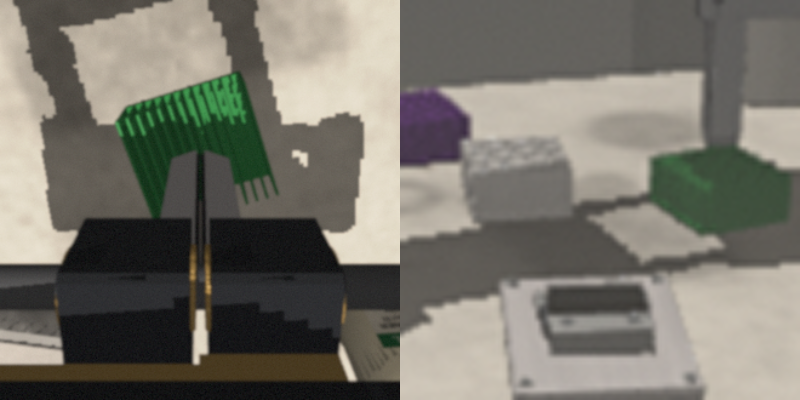

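Same at the green one: the fingers (left panel (200,155)) sink into it with no force. Next I'll touch the steel step block, a fixed part, to see whether the fingers contact anything at all.

Emit:
drive_tool:
  motion: "0 0 25 0;0 0 25 0;-31 -48 0 0;-31 -48 0 0;-31 -48 0 0;-31 -49 0 0;0 0 -20 0;0 0 -10 0;0 0 -6 0;0 0 0 0"

```text
clock: 9.9
ee_pos: [0.5317, 0.0263, 0.0289]
tool_rot: [-0.125, -3.138, -0.001]
force: [0.6, -0.5, -0.9]
width: 0.004
grasp_force: 0.0
```

Emit:
drive_tool:
  motion: "0 0 -4 0;0 0 -2 0;0 0 0 0"

```text
clock: 10.2
ee_pos: [0.5318, 0.0261, 0.0235]
tool_rot: [-0.125, -3.139, -0.0]
force: [-0.5, -0.8, 0.4]
width: 0.007
grasp_force: 0.0
```

Emit:
drive_tool:
  motion: "0 0 -3 0;0 0 -3 0;0 0 -3 0;0 0 0 0"

```text
clock: 10.6
ee_pos: [0.5312, 0.0256, 0.0142]
tool_rot: [-0.127, -3.138, -0.0]
force: [-1.0, 0.1, -0.0]
width: 0.006
grasp_force: 0.0
```

```bash
python3 - <<'E'
from h import *
o=env.get_obs(); print(o)
save('side','s6.png')
for k in ['pad_top','jig','spacer']:
    for d in finder.mark_of('side',k)[:2]: print(k,np.round(d['location'],4),round(d['conf'],2))
import cell; print([x for x in dir(cell) if x[0]!='_'],[x for x in dir(env) if x[0]!='_'])
E
```

```text
{'clock': 10.6, 'qpos': array([-8.28200611e-02,  3.57668377e-01,  1.83465634e+00,  1.02679471e-04,
        9.50238832e-01, -1.57282369e+00]), 'joint_velocities': array([-0.00108012, -0.00349465, -0.0060092 ,  0.00080227,  0.0053918 ,
       -0.00145957]), 'joint_efforts': array([ 1.59562362e-02, -3.96455741e+01, -1.82905751e+01, -1.11131166e-02,
        2.46637501e-02, -7.60775515e-05]), 'ee_pos': array([0.53116356, 0.02558189, 0.01421304]), 'tool_rot': array([-1.26929077e-01, -3.13806018e+00, -1.95673485e-04]), 'force': array([-1.02776613,  0.1335359 , -0.04672498]), 'moment': array([ 0.02710831,  0.00977714, -0.00024711]), 'grasp_force': 0.0, 'width': 0.006206865528153666}
pad_top [0.5233 0.0202 0.031 ] 0.62
jig [0.518  0.0223 0.0033] 0.66
spacer [0.5194 0.0232 0.0039] 0.67
spacer [ 4.791e-01 -2.848e-01  3.000e-04] 0.56
['camera', 'camera_params', 'env', 'finder'] ['Unreachable', 'get_obs', 'hand_in']
```

The fingertips are now at 14 mm, inside the pad housing (top 21 mm), again with no force. Last check: gripping the spacer tab.

Emit:
drive_tool:
  motion: "0 0 45 0;0 0 45 0;-6 -39 0 -0.015;-6 -39 0 -0.015;-7 -39 0 -0.015;-7 -39 0 -0.015;-7 -39 0 -0.015;-7 -39 0 -0.015;-7 -39 0 -0.015;-6 -38 0 -0.015"
  jaw: 60

```text
clock: 11.8
ee_pos: [0.4781, -0.2871, 0.105]
tool_rot: [0.316, 3.125, -0.0]
force: [0.6, -0.2, -0.1]
width: 0.636
grasp_force: 0.0
```

Emit:
drive_tool:
  motion: "0 0 -40 0;0 0 -30 0;0 0 -14 0;0 0 0 0;0 0 0 0"

```text
clock: 12.3
ee_pos: [0.4789, -0.2856, 0.021]
tool_rot: [0.315, 3.125, -0.0]
force: [0.6, 0.1, 0.0]
width: 0.638
grasp_force: 0.0
```

Emit:
drive_tool:
  motion: "0 0 0 0;0 0 0 0;0 0 0 0;0 0 0 0;0 0 0 0;0 0 0 0;0 0 0 0;0 0 0 0"
  jaw: 10
  squeeze: 15

```text
clock: 13.1
ee_pos: [0.4788, -0.2857, 0.021]
tool_rot: [0.315, 3.125, -0.001]
force: [0.2, -0.3, 3.1]
width: 0.271
grasp_force: 15.0
```

```bash
python3 - <<'E'
from h import *
o=env.get_obs(); print(o['ee_pos'],o['width'],o['grasp_force'],o['force'])
b=save('side','s7.png'); a=save('wrist','w7.png')
cv2.imwrite('pics/c7.png',np.hstack([cv2.resize(a[150:480,150:480],(400,400)),cv2.resize(b[290:410,290:410],(400,400),interpolation=cv2.INTER_CUBIC)])[:,:,::-1])
E
```

```text
[ 0.47881756 -0.28570341  0.02102574] 0.2707555133582533 14.997647255659103 [ 0.23020615 -0.26752195  3.12757205]
```

View pics/c7.png

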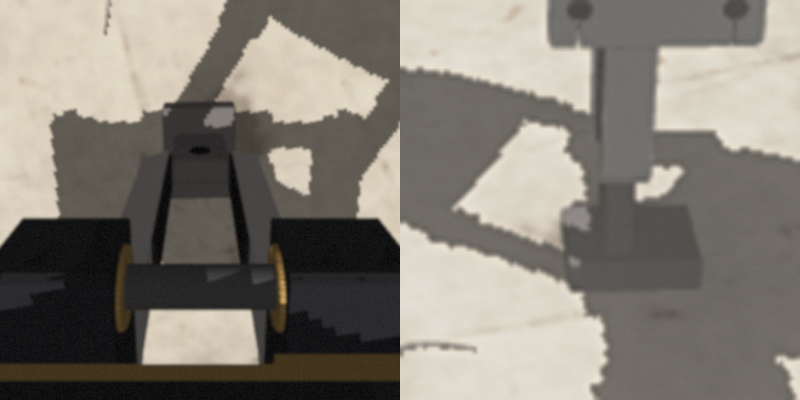

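The spacer does give contact: 25.5 mm opening and 15 N on the tab. In the side panel, though, the finger ends well up the tab at (625,182), not near the foot as a tip at 21 mm would. So the real fingertips sit higher than the reported TCP, and at the heat sink I was probably hovering above it. I'll measure the offset.

```bash
python3 - <<'E'
from h import *
o=env.get_obs(); R=RM(o['tool_rot']); p=o['ee_pos']
for s in (1,-1):
  for z in (0.02,.03,.04,.05,.06):
    q=p+s*R[:,1]*.019; q[2]=z; print(s,z,proj('side',q).round(1),proj('wrist',q).round(1))
print('observed side tip bottom ~ (357.5,344.6); tab foot/top:',proj('side',[.4788,-.2857,.014]).round(1),proj('side',[.4788,-.2857,.052]).round(1))
print('wrist tip obs approx',[(150+.825*u,150+.825*v) for u,v in [(160,152),(243,152)]])
E
```

```text
1 0.02 [353.  347.4] [345.3 271. ]
1 0.03 [353.3 341.3] [346.6 276.7]
1 0.04 [353.5 335.1] [348.1 282.9]
1 0.05 [353.8 328.8] [349.7 289.8]
1 0.06 [354.  322.4] [351.5 297.4]
-1 0.02 [355.9 365.3] [284.8 271. ]
-1 0.03 [356.2 358.9] [283.4 276.7]
-1 0.04 [356.5 352.4] [281.9 282.9]
-1 0.05 [356.8 345.9] [280.2 289.8]
-1 0.06 [357.  339.2] [278.4 297.4]
observed side tip bottom ~ (357.5,344.6); tab foot/top: [354.3 359.8] [355.3 335.8]
wrist tip obs approx [(282.0, 275.4), (350.475, 275.4)]
```

Side view puts the fingertip near z ≈ 0.05 against a reported 0.021, so z seems to read about 28 mm low. I'll calibrate by touching bare bench between the jig and the heat sink.

Emit:
drive_tool:
  motion: "0 0 0 0;0 0 0 0;0 0 30 0;0 0 45 0;2 43 0 0.01;2 43 0 0.01;2 44 0 0.01;2 44 0 0.01;2 44 0 0.01;2 44 0 0.01"
  jaw: 60

```text
clock: 14.2
ee_pos: [0.4901, -0.0215, 0.0954]
tool_rot: [-0.221, -3.133, -0.001]
force: [0.4, -0.6, 0.0]
width: 0.639
grasp_force: 0.0
```

Emit:
drive_tool:
  motion: "2 44 0 0.015;2 44 0 0.015;2 43 0 0.015;2 43 0 0.015;0 0 -40 0;0 0 -40 0;0 0 -12 0;0 0 0 0"
  jaw: 0

```text
clock: 15.0
ee_pos: [0.4966, 0.1503, 0.0019]
tool_rot: [-0.127, -3.134, 0.001]
force: [0.7, -0.7, -0.3]
width: 0.015
grasp_force: 0.0
```

Emit:
drive_tool:
  motion: "0 0 -3 0;0 0 -3 0;0 0 -3 0;0 0 -3 0;0 0 -3 0;0 0 0 0"

```text
clock: 15.6
ee_pos: [0.4984, 0.1505, -0.0115]
tool_rot: [-0.127, -3.139, -0.0]
force: [-0.4, -0.1, -0.4]
width: 0.002
grasp_force: 0.0
```

Reported z is −11.5 mm and still no contact, so the bias is confirmed. I'll keep going down gently.

Emit:
drive_tool:
  motion: "0 0 -3 0;0 0 -3 0;0 0 -3 0;0 0 -2 0;0 0 0 0"

```text
clock: 16.1
ee_pos: [0.4983, 0.1505, -0.0227]
tool_rot: [-0.127, -3.138, 0.0]
force: [-0.1, -0.7, -0.4]
width: 0.008
grasp_force: 0.0
```

Emit:
drive_tool:
  motion: "0 0 -2 0;0 0 -1 0;0 0 0 0"

```text
clock: 16.4
ee_pos: [0.4985, 0.1506, -0.0254]
tool_rot: [-0.127, -3.139, -0.0]
force: [-0.3, 0.0, 0.1]
width: 0.007
grasp_force: 0.0
```

Emit:
drive_tool:
  motion: "0 0 -1 0;0 0 -1 0;0 0 -1 0;0 0 0 0"

```text
clock: 16.8
ee_pos: [0.4987, 0.1506, -0.0276]
tool_rot: [0.127, 3.139, 0.0]
force: [-2.4, -0.0, 6.6]
width: 0.007
grasp_force: 3.1
```

Emit:
drive_tool:
  motion: "0 0 -1 0;0 0 -1 0;0 0 0 0"

```text
clock: 17.1
ee_pos: [0.4988, 0.1506, -0.0277]
tool_rot: [0.127, 3.138, 0.0]
force: [-5.0, -0.8, 20.9]
width: 0.007
grasp_force: 10.4
```

Emit:
drive_tool:
  motion: "0 0 -1 0;0 0 -1 0;0 0 0 0"

```text
clock: 17.4
ee_pos: [0.4989, 0.1506, -0.0278]
tool_rot: [0.126, 3.137, 0.0]
force: [-9.1, -1.7, 34.9]
width: 0.004
grasp_force: 17.7
```

Bench contact comes at a reported z of −27.5 mm, so true z = reported + 27.5 mm. I'll back off and check x against the earlier side image.

Emit:
drive_tool:
  motion: "0 0 10 0;0 0 40 0;0 0 30 0;0 0 0 0"
  jaw: 90

```text
clock: 17.8
ee_pos: [0.5022, 0.1512, 0.0516]
tool_rot: [0.126, 3.13, 0.003]
force: [1.3, -0.5, 0.9]
width: 0.308
grasp_force: 0.0
```

```bash
python3 - <<'E'
from h import *
print(proj('side',[.5237,.2358,.030]),'obs 309.4 217.6')
o=env.get_obs();print(o['ee_pos'],camera_params('wrist')['eye'])
camera('wrist')
# marker consistency wrist vs fixed cams
for n in ['wrist','top','side']:
    if n!='wrist': camera(n)
    for k in ['jig','pad_top','guide','step_block','heat_sink','flux_tin','tape_black']:
        L=finder.look_for(n,k); 
        for d in L[:2]: print(n,k,np.round(d['location'],4),round(d['conf'],2))
E
```

```text
[308.34642566 218.77251946] obs 309.4 217.6
[0.50221654 0.15122252 0.05162035] [0.42476379 0.15723474 0.25928992]
wrist jig [0.5073 0.0295 0.0116] 0.77
wrist pad_top [0.5199 0.025  0.0308] 0.68
wrist guide [0.5028 0.0452 0.0171] 0.72
wrist step_block [ 0.5079 -0.0017  0.0256] 0.77
wrist heat_sink [0.5211 0.2291 0.024 ] 0.82
wrist heat_sink [0.4756 0.3345 0.0254] 0.82
wrist flux_tin [0.369  0.092  0.0201] 0.78
wrist tape_black [0.3714 0.2269 0.0224] 0.84
wrist tape_black [0.3702 0.0914 0.017 ] 0.44
top jig [0.5154 0.0144 0.0106] 0.89
top jig [ 0.4809 -0.2823  0.0123] 0.33
top pad_top [0.5223 0.0257 0.0341] 0.78
top guide [0.5015 0.0463 0.0202] 0.55
top step_block [0.5164 0.0011 0.0266] 0.73
top step_block [0.5145 0.0154 0.0095] 0.53
top heat_sink [0.4749 0.3192 0.0215] 0.78
top heat_sink [0.4993 0.2447 0.0189] 0.62
top flux_tin [0.3676 0.0827 0.0189] 0.59
top flux_tin [ 0.3768 -0.1314  0.0091] 0.4
side jig [ 0.512  -0.0059  0.0135] 0.84
side jig [0.3626 0.2134 0.0151] 0.16
side pad_top [0.5204 0.0159 0.0348] 0.46
side step_block [ 0.5125 -0.0067  0.0266] 0.68
side heat_sink [0.5179 0.2035 0.0234] 0.94
side heat_sink [0.636  0.1697 0.0226] 0.66
side flux_tin [0.3703 0.0751 0.0189] 0.55
side flux_tin [ 0.5118 -0.01    0.0112] 0.24
side tape_black [0.3656 0.212  0.0142] 0.87
```

Emit:
drive_tool:
  motion: "12 43 0 0;12 43 0 0;0 0 0 0;0 0 0 0;0 0 0 0;0 0 0 0"

```text
clock: 19.6
ee_pos: [0.522, 0.2354, 0.0476]
tool_rot: [-0.129, -3.138, 0.001]
force: [-0.1, 0.2, -0.3]
width: 0.957
grasp_force: 0.0
```

Emit:
drive_tool:
  motion: "2 0 -30 0;0 0 -25 0;0 0 -15 0;0 0 0 0"

```text
clock: 20.0
ee_pos: [0.5224, 0.2348, -0.0243]
tool_rot: [-0.129, -3.134, 0.003]
force: [-0.1, -0.4, 0.1]
width: 0.958
grasp_force: 0.0
```

Emit:
drive_tool:
  motion: "0 0 0 0;0 0 0 0;0 0 0 0;0 0 0 0;0 0 0 0;0 0 0 0"
  jaw: 50
  squeeze: 15

```text
clock: 20.6
ee_pos: [0.5253, 0.2368, -0.0213]
tool_rot: [0.127, 3.137, 0.001]
force: [0.4, -1.5, 5.3]
width: 0.677
grasp_force: 15.0
```

Gripped: 63.6 mm (the 64 mm side) at 15 N. I'll lift and carry it over the jig.

Emit:
drive_tool:
  motion: "0 0 20 0;0 0 30 0;0 0 22 0;0 -30 0 -0.012;-1 -37 0 -0.012;-1 -37 0 -0.012;-1 -37 0 -0.012;-1 -37 0 -0.012;-1 -36 0 -0.012;0 0 0 0"

```text
clock: 21.6
ee_pos: [0.5192, 0.0189, 0.0494]
tool_rot: [-0.246, -3.131, 0.003]
force: [1.0, 0.5, -1.6]
width: 0.678
grasp_force: 15.0
```

```bash
python3 - <<'E'
from h import *
o=env.get_obs();print(o['ee_pos'],RM(o['tool_rot'])[:,1],RM(o['tool_rot'])[:,2],o['grasp_force'])
for n in ['wrist','top','side']:
    save(n,n+'8.png')
    for k in ['heat_sink','jig']:
        for d in finder.mark_of(n,k)[:3]: print(n,k,np.round(d['location'],4),round(d['conf'],2))
a=cv2.imread('pics/wrist8.png');b=cv2.imread('pics/side8.png')
cv2.imwrite('pics/c8.png',np.hstack([cv2.resize(a[100:430,150:480],(400,400)),cv2.resize(b[190:290,280:380],(400,400),interpolation=cv2.INTER_CUBIC)]))
E
```

```text
[0.51923991 0.01892272 0.04943207] [ 0.15620283  0.98772363 -0.00164196] [-6.16493926e-04 -1.56486755e-03 -9.99998586e-01] 14.983941167593002
wrist heat_sink [0.519  0.0151 0.0682] 0.96
top heat_sink [0.6365 0.1938 0.0012] 0.97
top heat_sink [0.4759 0.3414 0.0012] 0.78
top heat_sink [0.5206 0.0239 0.0701] 0.64
top jig [ 5.183e-01  2.150e-02 -5.000e-04] 0.82
side heat_sink [4.745e-01 3.477e-01 1.000e-04] 0.81
side heat_sink [ 0.501  -0.2885  0.0046] 0.68
side heat_sink [6.438e-01 1.975e-01 5.000e-04] 0.65
```

Emit:
drive_tool:
  motion: "0 0 -15 0;0 0 -12 0;0 0 -7 0;0 0 0 0;0 0 0 0"

```text
clock: 22.55
ee_pos: [0.5197, 0.0227, 0.0156]
tool_rot: [-0.24, -3.132, -0.0]
force: [-0.5, -0.6, -0.6]
width: 0.679
grasp_force: 15.0
```

Emit:
drive_tool:
  motion: "0 0 -2 0;0 0 -2 0;0 0 0 0"

```text
clock: 22.85
ee_pos: [0.5196, 0.0225, 0.0117]
tool_rot: [0.24, 3.132, 0.0]
force: [-0.7, 0.2, -0.4]
width: 0.679
grasp_force: 15.0
```

Emit:
drive_tool:
  motion: "0 0 -0.5 0;0 0 -0.5 0;0 0 0 0"

```text
clock: 23.15
ee_pos: [0.5197, 0.0226, 0.0107]
tool_rot: [0.24, 3.132, 0.0]
force: [-1.2, -0.3, -0.1]
width: 0.681
grasp_force: 15.0
```

Emit:
drive_tool:
  motion: "0 0 -0.5 0;0 0 0 0"

```text
clock: 23.35
ee_pos: [0.5197, 0.0226, 0.0105]
tool_rot: [0.24, 3.132, 0.0]
force: [-2.0, -0.1, 2.4]
width: 0.681
grasp_force: 15.0
```

Emit:
drive_tool:
  motion: "0 0 -0.5 0;0 0 0 0"

```text
clock: 23.55
ee_pos: [0.5197, 0.0226, 0.0099]
tool_rot: [0.24, 3.132, 0.0]
force: [-1.3, -0.1, 2.2]
width: 0.681
grasp_force: 15.0
```

Contact. I'll ease up a touch and release.

Emit:
drive_tool:
  motion: "0 0 0.5 0;0 0 0 0"

```text
clock: 23.75
ee_pos: [0.5197, 0.0226, 0.0103]
tool_rot: [0.24, 3.132, 0.0]
force: [-0.8, -1.0, 2.1]
width: 0.678
grasp_force: 15.0
```

Emit:
drive_tool:
  motion: "0 0 0 0;0 0 0 0;0 0 0 0;0 0 0 0;0 0 20 0;0 0 40 0;0 0 40 0;0 0 0 0"
  jaw: 90

```text
clock: 24.55
ee_pos: [0.524, 0.0223, 0.1154]
tool_rot: [0.239, 3.121, -0.0]
force: [1.5, -0.2, 0.3]
width: 0.959
grasp_force: 0.0
```

```bash
python3 - <<'E'
from h import *
o=env.get_obs();print(o['ee_pos'],o['width'])
for n in ['wrist','top','side']:
    save(n,n+'9.png')
    for k in ['heat_sink','jig']:
        for d in finder.mark_of(n,k)[:3]: print(n,k,np.round(d['location'],4),round(d['conf'],2))
a=cv2.imread('pics/wrist9.png');b=cv2.imread('pics/side9.png')
cv2.imwrite('pics/c9.png',np.hstack([cv2.resize(a[100:430,150:480],(400,400)),cv2.resize(b[190:290,280:380],(400,400),interpolation=cv2.INTER_CUBIC)]))
E
```

```text
[0.5239554  0.02227644 0.11538829] 0.9588836040439939
wrist heat_sink [ 0.6428  0.1922 -0.0024] 0.79
wrist heat_sink [0.5192 0.0196 0.0294] 0.7
wrist jig [0.5186 0.0191 0.0293] 0.46
top heat_sink [ 0.6407  0.1923 -0.0007] 0.96
top heat_sink [0.5176 0.0241 0.032 ] 0.81
top jig [0.5185 0.0228 0.0319] 0.71
top jig [ 0.5182  0.0221 -0.001 ] 0.58
side heat_sink [ 6.425e-01  1.969e-01 -6.000e-04] 0.73
side heat_sink [0.5197 0.0186 0.035 ] 0.62
side heat_sink [ 0.4726  0.3506 -0.0006] 0.59
side jig [0.5216 0.022  0.003 ] 0.68
side jig [0.5132 0.0027 0.0153] 0.61
```

View pics/c9.png

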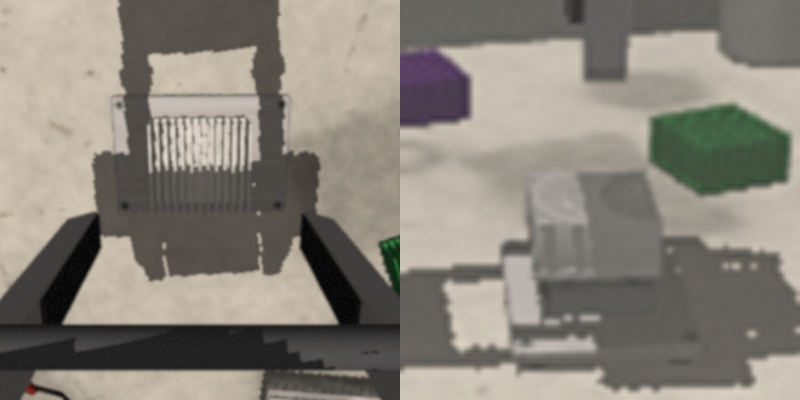

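Checked: in both panels the heat sink sits square and level on the pad (left (200,165), right (595,225)) with the fingers clear, and the finders agree within about 3 mm. Next is the spacer, gripping the tab lower now that z is calibrated.

Emit:
drive_tool:
  motion: "-5 -38 0 -0.006;-5 -38 0 -0.006;-5 -39 0 -0.006;-5 -39 0 -0.006;-5 -39 0 -0.006;-5 -39 0 -0.006;-5 -38 0 -0.006;-6 -38 0 -0.006;0 0 -20 0;0 0 0 0"
  jaw: 60

```text
clock: 26.0
ee_pos: [0.4765, -0.2852, 0.0875]
tool_rot: [-0.318, -3.121, -0.005]
force: [-0.9, 0.8, -0.2]
width: 0.64
grasp_force: 0.0
```

```bash
python3 - <<'E'
from h import *
o=env.get_obs();print(o['ee_pos'],RM(o['tool_rot'])[:,1],o['width'])
for n in ['wrist','side','top']:
    camera(n)
    for k in ['spacer','tongue_mid']:
        for d in finder.mark_of(n,k)[:2]: print(n,k,np.round(d['location'],4),round(d['conf'],2))
E
```

```text
[ 0.4764905  -0.28519045  0.08752083] [0.20173404 0.97943604 0.00290064] 0.6397799477868138
wrist spacer [ 0.4804 -0.2835 -0.0017] 0.58
wrist tongue_mid [ 0.4995 -0.2881  0.0028] 0.97
side spacer [ 0.4754 -0.2858 -0.0018] 0.9
side tongue_mid [3.653e-01 2.313e-01 3.000e-04] 0.73
side tongue_mid [ 0.5012 -0.2879  0.002 ] 0.67
top spacer [ 0.4784 -0.2876 -0.0018] 0.75
```

Emit:
drive_tool:
  motion: "1 0 -40 0;0 0 -35 0;0 0 -21 0;0 0 0 0;0 0 0 0"

```text
clock: 26.95
ee_pos: [0.48, -0.2855, -0.0054]
tool_rot: [0.314, 3.126, -0.0]
force: [0.9, -0.0, 0.0]
width: 0.634
grasp_force: 0.0
```

Emit:
drive_tool:
  motion: "0 0 0 0;0 0 0 0;0 0 0 0;0 0 0 0;0 0 0 0;0 0 0 0;0 0 0 0"
  jaw: 15
  squeeze: 20

```text
clock: 27.65
ee_pos: [0.4798, -0.2857, -0.0053]
tool_rot: [0.315, 3.125, -0.001]
force: [-0.1, 0.4, 4.9]
width: 0.275
grasp_force: 20.0
```

Emit:
drive_tool:
  motion: "0 0 30 0;0 0 40 0;0 0 40 0;4 33 0 -0.127;4 33 0 -0.127;4 33 0 -0.127;4 33 0 -0.127;4 33 0 -0.127;5 33 0 -0.127;5 33 0 -0.127"

```text
clock: 28.65
ee_pos: [0.5092, -0.0529, 0.1037]
tool_rot: [-1.635, -2.681, 0.0]
force: [0.0, -0.6, -1.3]
width: 0.275
grasp_force: 20.0
```

Emit:
drive_tool:
  motion: "5 33 0 -0.127;5 33 0 -0.127;5 33 0 -0.127;5 33 0 -0.127;4 34 0 -0.127;0 0 0 0;0 0 0 0"

```text
clock: 29.35
ee_pos: [0.533, 0.1119, 0.1036]
tool_rot: [-2.382, -2.048, 0.002]
force: [-0.2, 0.2, -1.2]
width: 0.275
grasp_force: 20.0
```

```bash
python3 - <<'E'
from h import *
o=env.get_obs();R=RM(o['tool_rot']);print(o['ee_pos'],R[:,1],o['width'],o['grasp_force'])
for n in ['wrist','side','top']:
    save(n,n+'10.png')
    for k in ['spacer','tongue_mid','guide','heat_sink']:
        for d in finder.mark_of(n,k)[:2]: print(n,k,np.round(d['location'],4),round(d['conf'],2))
E
```

```text
[0.53301965 0.11188862 0.10358216] [ 0.98865222 -0.15021806 -0.00115432] 0.27515080505977896 19.99994069337845
wrist spacer [0.5309 0.1172 0.1088] 0.95
wrist heat_sink [0.5163 0.0194 0.0281] 0.86
wrist heat_sink [ 0.6414  0.1936 -0.0018] 0.73
side spacer [0.5304 0.1138 0.1095] 0.88
side tongue_mid [0.5308 0.0886 0.1114] 0.73
side tongue_mid [0.5296 0.1124 0.1106] 0.31
side heat_sink [ 0.4739  0.3503 -0.0024] 0.98
side heat_sink [0.5217 0.0191 0.0338] 0.8
top spacer [0.5339 0.1118 0.1083] 0.65
top tongue_mid [0.5335 0.094  0.1114] 0.51
top guide [0.5332 0.1105 0.1073] 0.54
top heat_sink [0.5167 0.0232 0.0331] 0.8
top heat_sink [0.638  0.1932 0.0012] 0.51
```

Emit:
drive_tool:
  motion: "0 0 -40 0;0 0 -35 0;0 0 -14 0;0 0 -5 0;0 0 0 0;0 0 0 0"

```text
clock: 30.7
ee_pos: [0.5347, 0.1117, 0.0111]
tool_rot: [2.385, 2.043, 0.003]
force: [0.0, 0.2, -1.1]
width: 0.276
grasp_force: 20.0
```

Emit:
drive_tool:
  motion: "-1 0 -2.5 0;0 0 0 0;0 0 0 0"

```text
clock: 31.0
ee_pos: [0.5329, 0.1116, 0.0082]
tool_rot: [2.385, 2.044, 0.001]
force: [0.0, 0.3, -0.7]
width: 0.273
grasp_force: 20.0
```

Emit:
drive_tool:
  motion: "-1.2 -8 0 0;-1.2 -8 0 0;-1.2 -8 0 0;-1.2 -8 0 0;-1 -7 0 0;0 0 0 0"

```text
clock: 31.6
ee_pos: [0.5266, 0.0715, 0.0077]
tool_rot: [2.387, 2.042, -0.0]
force: [0.8, -0.1, -0.4]
width: 0.279
grasp_force: 20.0
```

Emit:
drive_tool:
  motion: "-0.3 -2 0 0;-0.3 -2 0 0;0 0 0 0"

```text
clock: 31.9
ee_pos: [0.5262, 0.0685, 0.0077]
tool_rot: [2.386, 2.044, 0.0]
force: [0.8, -0.2, -0.6]
width: 0.272
grasp_force: 20.0
```

Emit:
drive_tool:
  motion: "-0.15 -1 0 0;0 0 0 0"

```text
clock: 32.1
ee_pos: [0.5261, 0.0677, 0.0077]
tool_rot: [2.385, 2.044, 0.0]
force: [0.7, 0.3, -0.3]
width: 0.273
grasp_force: 20.0
```

Emit:
drive_tool:
  motion: "-0.15 -1 0 0;0 0 0 0"

```text
clock: 32.3
ee_pos: [0.5259, 0.0667, 0.0077]
tool_rot: [-2.386, -2.044, -0.0]
force: [1.1, 0.8, -1.5]
width: 0.276
grasp_force: 20.0
```

Emit:
drive_tool:
  motion: "-0.15 -1 0 0;0 0 0 0"

```text
clock: 32.5
ee_pos: [0.5259, 0.0666, 0.0078]
tool_rot: [-2.386, -2.042, -0.002]
force: [-0.0, 4.2, -1.8]
width: 0.272
grasp_force: 20.0
```

Emit:
drive_tool:
  motion: "-0.15 -1 0 0;0 0 0 0"

```text
clock: 32.7
ee_pos: [0.5259, 0.0665, 0.0079]
tool_rot: [-2.386, -2.041, -0.005]
force: [0.0, 6.6, 0.5]
width: 0.276
grasp_force: 20.0
```

It's home against the housing. I'll relax the push, lower onto the plate and release.

Emit:
drive_tool:
  motion: "0.2 1.5 0 0;0 0 -1 0;0 0 0 0"

```text
clock: 33.0
ee_pos: [0.5261, 0.0666, 0.0068]
tool_rot: [-2.386, -2.044, -0.002]
force: [-0.3, 4.2, -0.4]
width: 0.275
grasp_force: 20.0
```

Emit:
drive_tool:
  motion: "0 0 -0.7 0;0 0 0 0"

```text
clock: 33.2
ee_pos: [0.5262, 0.0666, 0.0067]
tool_rot: [-2.386, -2.043, -0.002]
force: [-1.2, 4.4, 5.4]
width: 0.274
grasp_force: 20.0
```

Emit:
drive_tool:
  motion: "0 0 0 0;0 0 0 0;0 0 0 0;0 0 0 0;0 0 20 0;0 0 40 0;0 0 30 0;0 0 0 0"
  jaw: 60

```text
clock: 34.0
ee_pos: [0.5293, 0.0658, 0.1001]
tool_rot: [2.381, 2.04, 0.01]
force: [0.5, -0.9, 0.3]
width: 0.638
grasp_force: 0.0
```

```bash
python3 - <<'E'
from h import *
o=env.get_obs();print(o['ee_pos'],o['clock'])
for n in ['wrist','side','top']:
    save(n,n+'11.png')
    for k in ['spacer','tongue_mid','heat_sink']:
        for d in finder.mark_of(n,k)[:3]: print(n,k,np.round(d['location'],4),round(d['conf'],2))
E
```

```text
[0.52934932 0.06581452 0.10006625] 34.0
wrist spacer [0.5268 0.0714 0.0099] 0.61
wrist heat_sink [0.5184 0.0209 0.0276] 0.87
side tongue_mid [0.5182 0.0183 0.0361] 0.38
side heat_sink [ 4.757e-01  3.453e-01 -2.000e-04] 0.7
side heat_sink [0.6426 0.1969 0.0021] 0.63
side heat_sink [0.5197 0.0199 0.0317] 0.62
top heat_sink [ 0.6381  0.1942 -0.0009] 0.83
top heat_sink [0.5199 0.0235 0.0281] 0.82
top heat_sink [0.4749 0.3426 0.001 ] 0.65
```

Emit:
drive_tool:
  motion: "-3 -22 0 0;-3.5 -22 0 0;0 0 -20 0;0 0 -20 0;0 0 -10 0;0 0 0 0;0 0 0 0"
  jaw: 0

```text
clock: 35.3
ee_pos: [0.5197, 0.0222, 0.0463]
tool_rot: [2.385, 2.044, 0.0]
force: [0.2, 0.6, 0.7]
width: 0.082
grasp_force: 0.0
```

Emit:
drive_tool:
  motion: "0 0 -6 0;0 0 -3 0;0 0 0 0;0 0 0 0"

```text
clock: 35.7
ee_pos: [0.5194, 0.0221, 0.0371]
tool_rot: [2.385, 2.044, 0.0]
force: [-0.2, -0.7, 0.1]
width: 0.003
grasp_force: 0.0
```

Emit:
drive_tool:
  motion: "0 0 -1 0;0 0 -1 0;0 0 -1 0;0 0 -1 0;0 0 0 0"

```text
clock: 36.2
ee_pos: [0.5194, 0.0221, 0.0331]
tool_rot: [2.386, 2.044, 0.0]
force: [-0.9, 1.3, 2.7]
width: 0.003
grasp_force: 1.3
```

Emit:
drive_tool:
  motion: "0 0 -1 0;0 0 -1 0;0 0 -1 0;0 0 0 0"

```text
clock: 36.6
ee_pos: [0.5194, 0.0221, 0.0301]
tool_rot: [2.385, 2.044, 0.0]
force: [-0.1, -0.5, 4.8]
width: 0.006
grasp_force: 2.3
```

Emit:
drive_tool:
  motion: "0 0 -1 0;0 0 -1 0;0 0 0 0"

```text
clock: 36.9
ee_pos: [0.5194, 0.022, 0.0284]
tool_rot: [2.385, 2.044, 0.0]
force: [-0.3, 0.3, 7.8]
width: 0.003
grasp_force: 3.6
```

Spring compression is as expected: 7.8 N at about 6 mm. I'll add a bit more to seat it on both supports.

Emit:
drive_tool:
  motion: "0 0 -1 0;0 0 0 0"

```text
clock: 37.1
ee_pos: [0.5195, 0.0221, 0.0284]
tool_rot: [2.385, 2.044, 0.001]
force: [-2.4, -0.4, 13.7]
width: 0.003
grasp_force: 6.8
```

Emit:
drive_tool:
  motion: "0 0 -1 0;0 0 0 0;0 0 0 0"

```text
clock: 37.4
ee_pos: [0.5195, 0.0221, 0.0283]
tool_rot: [2.385, 2.044, 0.001]
force: [-4.7, -0.3, 19.6]
width: 0.004
grasp_force: 10.0
```

Hard stop at 28.3 mm reported (true top about 56 mm), so it's flush, with about 20 N holding.

```bash
python3 -c "
from h import *
for n in ['top','side']:
    camera(n); print([np.round(d['location'],4) for d in finder.mark_of(n,'heat_sink')])
print(env.hand_in())"
```

```text
[array([ 0.6428,  0.1918, -0.0007]), array([0.4745, 0.3415, 0.0013])]
[array([0.4735, 0.3491, 0.0007]), array([0.5196, 0.0213, 0.0281]), array([0.6382, 0.1979, 0.0041])]
the job is handed in; nothing more can be done
None
```

I handed in the job with the heat sink pressed flush at about 20 N and the spacer home and released; no verdict came back, and the reported tool z read about 27.5 mm low, which I corrected by touching the bench.

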